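Index the spindle flat and hold the shaft collar on it

TASK

First slide the lid of the wooden parts box right open. Then pinch the spindle that stands upright in the vise, with one finger on its flat, and turn it until the flat faces squarely to the front of the vise, the side with the tommy bar. Then take the shaft collar out of the box and slide it down the spindle with its set screw over the flat until it sits on the shoulder, flat still to the front, and finish still gripping it and pressing it firmly down there, so that I can tighten the screw; leave everything else on the bench where it is.

Things in the scene. Friction and masses are not known exactly. Their poses are not given: they have to be found in the camera images.
- vise: grey bench vise bolted to the bench, fixed. Its -x is its front (tommy-bar side), +x its anvil side. Origin: on the bench straight below the spindle's vertical axis. Jaws 106 mm wide along y, tops 135 mm above the bench; tommy bar about 135 mm in front of the axis, below 120 mm. A bearing cartridge, 44 mm across, is clamped upright in the jaws and ends 178 mm above the bench
- spindle: steel spindle that turns endlessly about its vertical axis in the cartridge and stays where it is left (drag 0.05 N m). Origin: on its axis, on top of its shoulder (30 mm across), 186 mm above the bench. Above that stands the shaft, 20 mm across, 50 mm high, top 2.5 mm chamfered, with one flat over its whole height on its own -x side: 16.5 mm across the flat instead of 20
- spindle_flat (a point): the spindle's flat, 14 mm wide, part of the spindle: origin at the middle of its face, 6.5 mm from the axis, 23 mm above the shoulder; it faces its own -x; z up. It starts turned 35 to 105 degrees anticlockwise, seen from above, from the vise's front
- parts_box: wooden slide-lid box fixed on the bench left or right of the vise, 240 x 150 x 50 mm (x, y, z), walls 10 mm, inner floor 8 mm above the bench. Origin: middle of its underside. A divider, 38 mm high, crosses it at x = 0; the collar lies in the compartment on the -x side (107 x 130 mm inside). The +x end wall is low so that the lid slides out over it
- lid (a joint): slide of the box's lid along the box's +x axis: 0 closed, 0.125 m fully open at its stop, drag about 1.2 N. The lid is a 6 mm plywood board in grooves, its top 46 mm above the bench
- lid_pull (a point): middle of the wooden batten on the lid by which it is slid: 14 mm thick along the box's x, 70 mm long along y, 14 mm high (46 to 60 mm above the bench); 45 mm to the -x side of the box's middle when closed; moves with the lid
- collar: steel shaft collar, 34 mm outside (33 mm across the grip at right angles to the screw), bore 22 mm, 14 mm high, 60 g, flat in the box. Origin: on its axis, at its underside; z up. A 5 mm set screw runs through its own -x side, halfway up: it stands out 3 mm, and inside its tip is 7.5 mm from the axis, so the collar goes down the shaft only with the screw over the flat
- set_screw (a point): outer end of the collar's set screw, 20 mm from the collar's axis, 7 mm above its underside
- spacer: plain steel spacer ring without a screw, 40 mm across, 12 mm high, flat on the bench beside the anvil of the vise; to be left alone. Origin at its underside or middle
- matchbox: matchbox-sized flat yellow box, 53 x 36 x 15 mm; to be left alone. Origin at its underside or middle
- burr_tin: open steel tin, 60 mm across, 75 mm high, with rotary burrs standing in it up to 125 mm; to be left alone. Origin at its underside or middle
- angle_grinder: angle grinder lying on its back with the disc up, 300 mm long, 120 mm wide, 86 mm high; to be left alone. Origin at its underside or middle
- hammer: hammer lying on the bench; to be left alone. Origin at its underside or middle
- sanding_discs: pile of sanding discs, 100 mm across, 20 mm high; to be left alone. Origin at its underside or middle

How it is judged:
On the way, in this order (a step that is already met when the one before it is completed fails the run):
1. the lid is slid open, at least 105 of its 125 mm (value of joint lid above 0.105 m), for 0.2 s.
2. a finger presses on the spindle's flat and the flat faces the front of the vise within 12 degrees (x of spindle_flat in the frame of vise below -0.005 m and y of spindle_flat in the frame of vise between -0.0014 and 0.0014 m and contact force between the fingers and flat_face above 4 N), for 0.3 s.
3. the collar is lifted out of the box in the fingers (height (world z) of collar above 0.07 m and contact force between the fingers and collar above 3 N), for 0.2 s.
At the end, for the whole second after the job is handed in: Collar on the shoulder (within 2 mm, level, on the axis), its set screw over the flat (15 degrees), the flat to the front of the vise (12 degrees), the fingers still gripping the collar (over 5 N) and pressing it on the spindle (over 3 N), the lid still open (over 105 mm) (x of spindle_flat in the frame of vise below -0.005 m and y of spindle_flat in the frame of vise between -0.0014 and 0.0014 m and z of collar in the frame of spindle between -0.003 and 0.002 m and horizontal distance between collar and spindle below 0.0025 m and angle between collar's own z axis and vertical below 0.1 rad and x of set_screw in the frame of spindle below -0.015 m and angle between the x axis of collar and the x axis of spindle, either way round below 0.26 rad and contact force between the fingers and collar above 5 N and contact force between collar and spindle above 3 N and linear speed of collar below 0.02 m/s and value of joint lid above 0.105 m); the arm keeps its last pose, push and grip.
It fails at once if a loose thing other than the collar is knocked or moved by more than 30 mm (distance of any of spacer, matchbox, burr_tin, angle_grinder, hammer, sanding_discs from where it was at the start of the episode above 0.03 m).
It also fails if it takes over 67 s, if anything falls off the work surface, if the arm or the gripper's body presses on something with over 40 N, if the wrist force passes 120 N, or if a joint passes its speed limit or range.

ROBOT

A 7-joint arm with a two-finger parallel gripper is mounted at the origin on the work surface. World frame = base frame: x ahead of the robot, y to its left, z up, the work surface at z = 0. Lengths are in m, angles in rad, forces in N, time in s.
With the tool pointing down it reaches from about 0.4 to 0.85 m from the base axis. Payload 4.5 kg.
Tool frame: the origin (TCP) lies where the fingers leave the gripper's body, on its centre line; the fingertips stand 73 mm ahead of it and the grasp point (between the pads) lies 54 mm ahead of it; z points along the fingers, x is the direction in which the jaws open and shut, and the axes are right-handed (so a half turn about z gives the same grasp; the last joint's range is limited). The gripper opens to 85 mm and grips with 20 to 120 N. Pads are 22 mm wide; open, the fingers measure 114 mm over their backs; the gripper's body (76 mm by 85 mm) begins 54 mm behind the grasp point. The pads swing forward as they close: fully open they stand 13 mm farther back than shut.
Start: joints at [-1.068, 0.689, -0.195, 1.565, 0.157, 0.902, -0.215], TCP at [0.282, 0.558, 0.304] pointing down, gripper open.
Joint ranges: [-3.01, 3.01], [-0.46, 2.08], [-1.47, 1.51], [0.13, 2.56], [-1, 4.14], [0.04, 2.09], [-2.66, 2.66]. Speed limits (rad/s): [2.57, 2.57, 3.14, 3.14, 3.14, 3.14, 3.14].

INTERFACE

Orientations are given as a unit quaternion [w, x, y, z].
In Python, from workcell import robot gives the robot as it stands.
- The arm moves only by the tool jog_arm, never from a script. Its argument "steps" is a list that holds one entry, the list of rows, each a list of 7 numbers: the shift along the tool's x, y, z in mm, then the turn, a rotation vector about the tool's x, y, z in units of 6 degrees (1.0 is 6 degrees), then the gripper's target within -1 to 1 (fully open at 1, half-way at 0, shut at -1). In form: [[[tx, ty, tz, rx, ry, rz, hand], ...]]. A call has 1 to 8 rows; each row is the pose to reach, as a shift and turn from the pose commanded when the call began, along the tool's axes at that moment; what a row does not reach only later rows make up. A row lasts 1/12 s, in which the tool goes at most 41.7 mm and 7.16 degrees, less where a joint would pass 70% of its speed; a pose out of reach is approached as far as the arm can. A call with a gripper value outside its range is refused whole. The fingers move at their own pace and stop on an object; "newtons" is the grip in N (left out, the last holds). Time passes only in rows, so rows that repeat a pose let the fingers close. It gives the time, the measured TCP pose, the force and the opening at its end, in the units of the state.
- robot.state(): the state, without advancing time (a new reading comes with each control period).
- robot.capture(name): name is "scene" or "side" or "wrist"; returns a dict with "image" (480x640x3 uint8, red, green, blue), "z_map" (480x640 float32, m along the optical axis (not along the pixel's ray), 0 where there is no reading), "camera_matrix" (3x3 intrinsics, pixels), "pose" (4x4, takes a point from camera to world coordinates). Camera axes: x right, y up, looking along -z (the intrinsics and any distortion apply to the point x, -y, -z); pixel columns grow to the right and rows downward; lengths in m; the calibration is good to about 2 mm. A picture is of the moment at which its call begins.
- robot.hand_in(): hands the job in, once; it reports no verdict.
Trained networks look in the newest picture that a camera, given by its name, has taken for a name from the list of things; names that differ only in an ending like _2 or _b are one class to them, and where a whole thing is asked for, a point or a joint stands for the part that bears it (a point fixed in the world has none). Each returns a list of dicts, best first, with "confidence" (0 to 1); they miss things now and then, are a little off and sometimes report something else, mostly with a low value. They report only what shows in the picture. A call takes as long as a camera call.
- robot.find_in(camera, thing): "xy" ([column, row] in pixels, amid what is visible of it).
The state is a dict: "time": time; "joint_pos": joint angles; "qvel": joint speeds; "joint_torque": joint torques, N m; "eef_pos": TCP position; "eef_rot": TCP orientation; "ft_force": force on the tool from outside, world axes, zero at the start; "torque": the same for the moment, N m; "grip_width": finger opening in m.
Only numpy, scipy, OpenCV 4.12 (cv2) and the standard library are available. Lean on these libraries where they do the work, as an engineer would, in place of code of your own. Each camera call takes 0.05 s, during which the arm holds its last target. There are 200 camera calls.

## Working session

There is one attempt and no reset: what is moved stays moved. The work goes in short steps, Python scripts to look and compute and a tool call to move; the robot and the scene stay as the last step left them, time stands still between calls to the robot, and variables do not carry over. Pictures are saved under pics/ and viewed, about 8 in all and at most 12, crops included, and the job is handed in when it is done.

Besides the shell and the picture viewer there is one more tool, called after ">>>" as name([rows], argument=value, ...), one row to a line, values as JSON. jog_arm: Moves the arm, as the interface text tells. Its arguments: {"type":"object","properties":{"steps":{"type":"array","items":{"type":"array","items":{"type":"array","items":{"type":"number"}}}},"newtons":{"type":"number"}},"required":["steps"]}

```bash
ls; mkdir -p pics
cat > h.py <<'E'
import numpy as np, cv2
from scipy.spatial.transform import Rotation as R
from workcell import robot
def cap(n,f=None):
    c=robot.capture(n)
    if f: cv2.imwrite('pics/'+f,cv2.cvtColor(c['image'],cv2.COLOR_RGB2BGR))
    return c
def cloud(c):
    z=c['z_map'];K=c['camera_matrix'];v,u=np.mgrid[:480,:640]
    P=np.stack([(u-K[0,2])/K[0,0]*z,-(v-K[1,2])/K[1,1]*z,-z],-1)
    W=P@c['pose'][:3,:3].T+c['pose'][:3,3]; W[z==0]=np.nan
    return W
def tool():
    s=robot.state();q=s['eef_rot'];return np.array(s['eef_pos']),R.from_quat([q[1],q[2],q[3],q[0]])
E
python3 - <<'E'
from h import *
np.set_printoptions(precision=3,suppress=True)
print(robot.state())
for n in ['scene','side']:
    c=cap(n,n+'0.png');W=cloud(c);print(n,c['pose'][:3,3])
    for t in ['vise','spindle','spindle_flat','parts_box','lid_pull','collar','spacer','matchbox','burr_tin','angle_grinder','hammer','sanding_discs']:
        for d in robot.find_in(n,t)[:2]:
            u,v=np.round(d['xy']).astype(int);print(t,d['xy'],round(d['confidence'],2),W[min(v,479),min(u,639)])
a=cv2.imread('pics/scene0.png');b=cv2.imread('pics/side0.png')
E
```

```text
pics
{'time': 0.0, 'joint_pos': array([-1.068,  0.69 , -0.195,  1.566,  0.157,  0.902, -0.215]), 'qvel': array([-0.001, -0.   , -0.001,  0.001, -0.   ,  0.001, -0.001]), 'joint_torque': array([ -0.   , -53.961,  -1.267, -15.854,   0.009,   0.009,  -0.   ]), 'eef_pos': array([0.282, 0.557, 0.303]), 'eef_rot': array([ 0.001,  0.852,  0.524, -0.001]), 'ft_force': array([-0.018, -0.029,  0.207]), 'torque': array([-0.004,  0.015, -0.003]), 'grip_width': 0.08553353964899053}
scene [ 1.141 -0.808  1.17 ]
vise [307.5, 264.9] 0.7 [ 0.6   -0.073  0.133]
spindle [304.2, 229.2] 0.54 [ 0.55  -0.023  0.215]
spindle [388.0, 276.5] 0.52 [0.798 0.075 0.075]
spindle_flat [304.5, 231.5] 0.67 [ 0.551 -0.026  0.206]
parts_box [362.6, 218.3] 0.7 [0.582 0.287 0.044]
parts_box [307.2, 232.2] 0.64 [ 0.556 -0.017  0.202]
lid_pull [361.6, 216.3] 0.65 [0.573 0.296 0.042]
spacer [328.3, 324.9] 0.6 [ 0.722 -0.141  0.003]
burr_tin [388.3, 276.9] 0.9 [0.8   0.073 0.073]
burr_tin [294.6, 229.0] 0.51 [0.401 0.12  0.018]
angle_grinder [355.9, 175.1] 0.67 [0.434 0.478 0.051]
sanding_discs [364.5, 317.3] 0.85 [ 0.801 -0.064  0.02 ]
side [ 0.121 -0.834  0.98 ]
vise [312.5, 282.7] 0.93 [ 0.545 -0.035  0.081]
spindle [310.9, 239.8] 0.74 [ 0.549 -0.022  0.21 ]
spindle_flat [308.4, 239.5] 0.67 [ 0.544 -0.017  0.209]
lid_pull [264.8, 220.7] 0.66 [0.558 0.291 0.049]
lid_pull [199.4, 197.5] 0.27 [0.417 0.47  0.068]
collar [261.7, 227.9] 0.75 [0.54  0.271 0.044]
spacer [393.1, 308.3] 0.52 [ 0.724 -0.143  0.001]
matchbox [239.9, 287.5] 0.57 [0.397 0.093 0.02 ]
matchbox [364.2, 238.4] 0.52 [0.768 0.073 0.061]
burr_tin [362.9, 239.4] 0.55 [0.763 0.07  0.062]
angle_grinder [199.6, 196.0] 0.59 [0.426 0.491 0.06 ]
hammer [355.6, 468.3] 0.7 [ 0.413 -0.463  0.021]
hammer [268.9, 219.8] 0.7 [0.57  0.286 0.052]
sanding_discs [397.2, 274.3] 0.6 [ 0.792 -0.061  0.024]
sanding_discs [311.7, 281.8] 0.33 [ 0.545 -0.033  0.083]
```

Run:
```python
from h import *
a=cv2.imread('pics/scene0.png')[120:360,200:460];b=cv2.imread('pics/side0.png')[150:390,150:410]
cv2.imwrite('pics/both.png',np.vstack([cv2.resize(np.hstack([a,b]),(800,369),interpolation=cv2.INTER_CUBIC)]))
np.set_printoptions(precision=4,suppress=True)
for n in ['scene','side']:
    W=cloud(cap(n)).reshape(-1,3);W=W[~np.isnan(W[:,0])]
    def rect(m,t):
        p=W[m]; print(n,t,len(p),cv2.minAreaRect((p[:,:2]*1000).astype(np.float32)),p.mean(0))
    near=(abs(W[:,0]-.57)<.2)&(abs(W[:,1]-.28)<.13)
    rect(near&(W[:,2]>.038)&(W[:,2]<.054),'box')
    rect(near&(W[:,2]>.056)&(W[:,2]<.064)&(abs(W[:,0]-.56)<.1)&(abs(W[:,1]-.29)<.08),'pull')
    rect((np.hypot(W[:,0]-.55,W[:,1]+.02)<.05)&(W[:,2]>.19),'shaft')
    rect((np.hypot(W[:,0]-.55,W[:,1]+.02)<.05)&(W[:,2]>.232),'shafttop')
    rect((np.hypot(W[:,0]-.55,W[:,1]+.02)<.14)&(W[:,2]>.128)&(W[:,2]<.14),'jaws')
```

```text
scene box 1951 ((561.8362426757812, 292.9490966796875), (159.4121856689453, 246.0464324951172), 87.5291748046875) [0.5667 0.2907 0.0463]
scene pull 46 ((518.8486938476562, 295.5364990234375), (69.65817260742188, 16.434961318969727), 88.42196655273438) [0.5193 0.2967 0.0597]
scene shaft 85 ((552.4656982421875, -14.642304420471191), (15.17215633392334, 23.64463996887207), 34.31765365600586) [ 0.5543 -0.0173  0.2173]
scene shafttop 18 ((551.1892700195312, -14.834589004516602), (11.808382034301758, 12.266277313232422), 35.919891357421875) [ 0.5512 -0.0143  0.2355]
scene jaws 664 ((549.7017211914062, -14.857711791992188), (107.43974304199219, 145.8064727783203), 75.53225708007812) [ 0.5598 -0.0242  0.1328]
side box 2627 ((561.9749755859375, 297.21624755859375), (159.5758514404297, 246.49903869628906), 86.36910247802734) [0.5576 0.2912 0.0481]
side pull 80 ((572.9743041992188, 273.342529296875), (144.7965087890625, 141.96636962890625), 8.232054710388184) [0.5215 0.2941 0.0606]
side shaft 160 ((547.9984130859375, -14.085217475891113), (17.307645797729492, 19.494823455810547), 75.52938842773438) [ 0.5472 -0.0156  0.2183]
side shafttop 44 ((549.1060180664062, -13.229331970214844), (16.781539916992188, 18.88931655883789), 11.495018005371094) [ 0.5484 -0.0137  0.2364]
side jaws 1139 ((548.8020629882812, -12.406501770019531), (110.45281982421875, 144.12789916992188), 75.08142852783203) [ 0.5441 -0.0182  0.1342]
```

View pics/both.png

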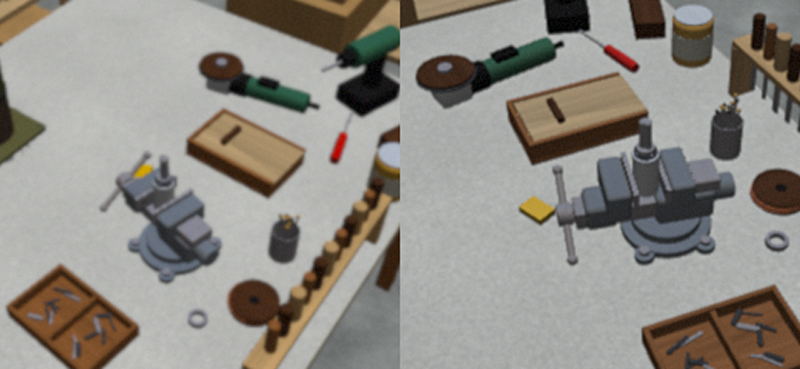

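The picture shows the vise mid-view with its tommy bar toward the robot and left, and the box behind it with the batten near its -x end. The matchbox lies by the tommy bar, the tin and discs are on the anvil side, and the spacer is in front right.

```bash
cat >> h.py <<'E'
def row(pos,yaw,base=None):
    """row from current (or given) tool pose to pos with tool x at yaw deg, tool down"""
    p,r=base or tool()
    t=R.from_euler('z',yaw,degrees=True)*R.from_euler('x',180,degrees=True)
    d=r.inv().apply(np.array(pos)-p)*1000; rv=np.degrees((r.inv()*t).as_rotvec())/6
    print(np.round(d,1).tolist(),np.round(rv,2).tolist()); return np.array(pos),t
E
python3 - <<'E'
from h import *
row([.519,.2955,.20],-3)
row([.519,.2955,.123],-3)
row([.519,.2955,.20],30)
E
```

```text
[-126.9, 329.5, 103.9] [-0.0, -0.0, 11.02]
[-126.9, 329.6, 180.9] [-0.0, -0.0, 11.02]
[-126.9, 329.5, 103.9] [-0.0, -0.0, 5.52]
```

>>> jog_arm([
  [[-127,330,104,0,0,5.5,0.3],[-127,330,104,0,0,11,0.3],[-127,330,104,0,0,11,0.3],[-127,330,104,0,0,11,0.3],[-127,330,104,0,0,11,0.3],[-127,330,104,0,0,11,0.3],[-127,330,104,0,0,11,0.3],[-127,330,104,0,0,11,0.3]],
], newtons=40)

```text
time: 2.07
eef_pos: [0.4979, 0.319, 0.2095]
eef_rot: [-0.0, 0.999, 0.048, 0.0]
ft_force: [0.6, 0.2, -0.8]
grip_width: 0.0554
```

Run:
```python
from h import *
row([.519,.2955,.123],-3)
p,r=tool();print(p,r.as_euler('xyz',degrees=True))
```

```text
[18.7, 25.4, 86.5] [-0.0, -0.0, 1.42]
[0.49786511 0.31895425 0.20953633] [-1.79974973e+02 -3.18221119e-02  5.51498238e+00]
```

>>> jog_arm([
  [[19,25,60,0,0,1.4,0.3],[19,25,86,0,0,1.4,0.3],[19,25,86,0,0,1.4,0.3],[19,25,86,0,0,1.4,0.3],[19,25,86,0,0,1.4,0.3]],
])

```text
time: 2.48
eef_pos: [0.5177, 0.2988, 0.1245]
eef_rot: [-0.001, 1.0, -0.021, -0.0]
ft_force: [0.5, 0.7, 0.6]
grip_width: 0.0552
```

Run:
```python
from h import *
row([.519,.2955,.123],-3)
c=cap('wrist','w1.png');W=cloud(c).reshape(-1,3);print(np.round(c['pose'],3))
m=(W[:,2]>.056)&(W[:,2]<.064)&(abs(W[:,0]-.52)<.06)&(abs(W[:,1]-.295)<.06)
p=W[m];print(len(p),cv2.minAreaRect((p[:,:2]*1000).astype(np.float32)))
```

```text
[1.5, 3.3, 1.5] [-0.01, 0.01, 0.1]
[[ 0.999  0.04   0.014  0.521]
 [-0.042  0.947  0.32   0.381]
 [-0.001 -0.32   0.947  0.193]
 [ 0.     0.     0.     1.   ]]
6887 ((519.0183715820312, 301.85858154296875), (63.46748733520508, 60.65542984008789), 38.36577224731445)
```

View pics/w1.png

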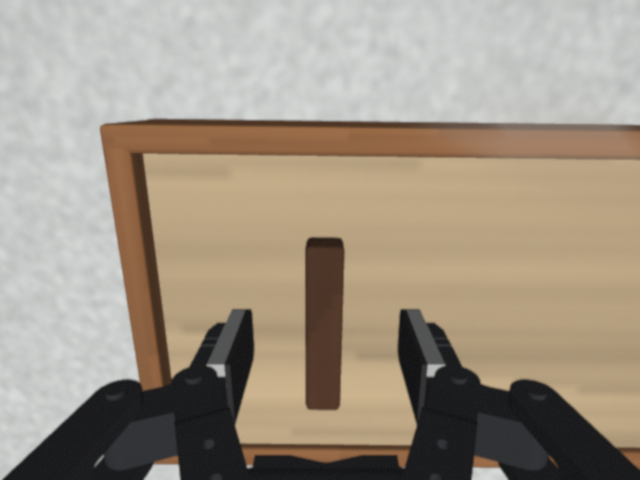

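The batten stands midway between the open fingers (cols 305–343). I'll close on it and slide the lid.

>>> jog_arm([
  [[0,0,1,0,0,0,-1],[0,0,1,0,0,0,-1],[0,0,1,0,0,0,-1],[0,0,1,0,0,0,-1],[0,0,1,0,0,0,-1],[0,0,1,0,0,0,-1],[0,0,1,0,0,0,-1],[10,0,1,0,0,0,-1]],
])

```text
time: 3.2
eef_pos: [0.5265, 0.298, 0.1243]
eef_rot: [-0.0, 1.0, -0.022, -0.001]
ft_force: [-1.9, 0.5, 5.4]
grip_width: 0.0125
```

>>> jog_arm([
  [[20,0,0,0,0,0,-1],[40,0,0,0,0,0,-1],[60,0,0,0,0,0,-1],[80,0,0,0,0,0,-1],[95,0,0,0,0,0,-1],[105,0,0,0,0,0,-1],[112,0,0,0,0,0,-1],[114,0,0,0,0,0,-1]],
])

```text
time: 3.87
eef_pos: [0.6395, 0.2919, 0.1243]
eef_rot: [0.0, 1.0, -0.023, -0.004]
ft_force: [-13.2, -2.3, 16.7]
grip_width: 0.0124
```

Run:
```python
from h import *
row([.64,.27,.20],-3)
c=cap('side','s1.png');W=cloud(c).reshape(-1,3)
for n in ['side']:
  print(robot.find_in(n,'collar')[:3])
```

```text
[0.9, 22.0, -75.7] [0.01, 0.07, 0.07]
[]
```

>>> jog_arm([
  [[0,0,0,0,0,0,0.0],[0,0,0,0,0,0,0.0],[0,0,0,0,0,0,0.0],[0,0,-30,0,0,0,0.0],[-10,0,-70,0,0,0,0.0],[-50,0,-105,0,0,0,0.0],[-90,0,-130,0,0,0,0.0],[-130,0,-130,0,0,0,0.0]],
])

```text
time: 4.63
eef_pos: [0.5274, 0.2974, 0.2545]
eef_rot: [-0.002, 1.0, -0.023, 0.004]
ft_force: [0.0, 0.6, -0.2]
grip_width: 0.0426
```

>>> jog_arm([
  [[-12,0,0,0,0,0,0.0],[-12,0,0,0,0,0,0.0]],
])

```text
time: 4.8
eef_pos: [0.5093, 0.2989, 0.2516]
eef_rot: [-0.0, 1.0, -0.02, -0.001]
ft_force: [-0.4, 0.5, 0.2]
grip_width: 0.0427
```

Run:
```python
from h import *
p,r=tool();print(p)
c=cap('wrist','w2.png');W=cloud(c)
np.savez('w2.npz',W=W)
for t in ['collar','set_screw','lid_pull']:
    for d in robot.find_in('wrist',t)[:2]:
        u,v=np.round(d['xy']).astype(int);print(t,d['xy'],round(d['confidence'],2),W[v,u])
```

```text
[0.50932064 0.29894717 0.25157243]
collar [298.4, 238.0] 0.64 [0.4861107  0.28225069 0.01627596]
set_screw [308.5, 244.9] 0.77 [0.49295339 0.27274453 0.0063205 ]
lid_pull [531.1, 228.0] 0.85 [0.64466884 0.29676411 0.0580955 ]
```

View pics/w2.png

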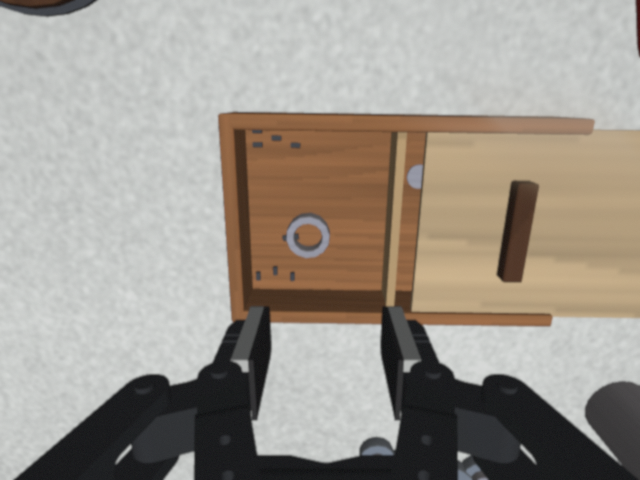

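The lid is open (batten now at x≈0.645). The collar lies at about (308,236) with its set screw pointing left to about (285,238). Next is the spindle.

Run:
```python
from h import *
row([.549,-.014,.36],40); print(robot.state()['joint_pos'])
```

```text
[48.6, 309.3, -109.5] [0.01, -0.02, -7.11]
[-0.64609123  0.7146416   0.07756276  1.72442661 -0.07691523  0.70393319
 -0.57476926]
```

>>> jog_arm([
  [[0,0,-40,0,0,-1,0.3],[20,30,-80,0,0,-2,0.3],[30,70,-110,0,0,-3,0.3],[49,110,-110,0,0,-4,0.3],[49,150,-110,0,0,-5,0.3],[49,190,-110,0,0,-6,0.3],[49,230,-110,0,0,-7,0.3],[49,270,-110,0,0,-7,0.3]],
])

```text
time: 5.67
eef_pos: [0.5517, 0.0344, 0.3603]
eef_rot: [0.0, 0.941, 0.338, 0.0]
ft_force: [0.6, 0.7, 0.4]
grip_width: 0.0553
```

>>> jog_arm([
  [[20,20,0,0,0,0,0.3],[29,28,0,0,0,0,0.3],[29,28,0,0,0,0,0.3],[29,28,0,0,0,0,0.3]],
])

```text
time: 6.0
eef_pos: [0.5916, 0.0336, 0.3598]
eef_rot: [-0.0, 0.942, 0.336, -0.0]
ft_force: [-0.3, -0.4, 0.5]
grip_width: 0.0553
```

Run:
```python
from h import *
p,r=tool();print(p,r.as_euler('xyz',degrees=True))
row([.549,-.014,.36],40)
c=cap('wrist','w3.png');W=cloud(c);np.savez('w3.npz',W=W,K=c['camera_matrix'],P=c['pose'])
for t in ['spindle','spindle_flat']:
    for d in robot.find_in('wrist',t)[:2]:
        u,v=np.round(d['xy']).astype(int);print(t,d['xy'],round(d['confidence'],2),W[v,u])
w=W.reshape(-1,3)
m=(np.hypot(w[:,0]-.549,w[:,1]+.014)<.03)&(w[:,2]>.229)&(w[:,2]<.245)
q=w[m];print(len(q),cv2.minAreaRect((q[:,:2]*1000).astype(np.float32)),cv2.minEnclosingCircle((q[:,:2]*1000).astype(np.float32)),np.median(q[:,2]))
```

```text
[0.59164385 0.03359681 0.35981674] [-1.79981795e+02  1.08188804e-02  3.93240200e+01]
[-63.2, 9.8, -0.2] [-0.0, 0.0, -0.11]
spindle [218.7, 265.4] 0.57 [ 0.54705087 -0.00368913  0.22162568]
spindle_flat [219.9, 265.3] 0.67 [ 0.54749614 -0.00365623  0.2209908 ]
1017 ((549.101318359375, -12.097728729248047), (16.82328224182129, 20.533565521240234), 41.51116180419922) ((547.90625, -13.54946231842041), 10.616938591003418) 0.23415316500066322
```

View pics/w3.png

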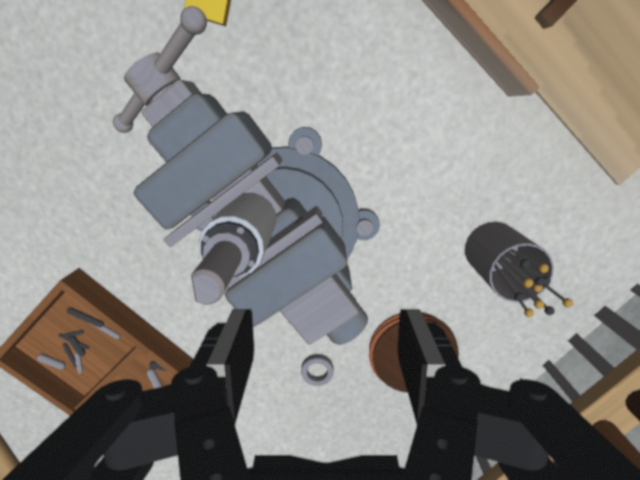

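Run:
```python
from h import *
w=np.load('w3.npz')['W'].reshape(-1,3)*1000
q=w[(np.hypot(w[:,0]-548,w[:,1]+13.5)<25)&(w[:,2]>231)&(w[:,2]<245)]
print(len(q),np.percentile(q[:,2],[5,50,95]))
for cx,cy in [(547.8,-13.4)]:
  for a in range(180,290,6):
    n=np.array([np.cos(np.radians(a)),np.sin(np.radians(a))]);print(a,round(np.percentile((q[:,:2]-[cx,cy])@n,99),1),end='; ')
  a=np.arange(0,180,5)
  print()
  for t in a: 
    n=np.array([np.cos(np.radians(t)),np.sin(np.radians(t))]);print(t,round(np.ptp((q[:,:2])@n),1),end='; ')
row([.5479,-.0135,.34],41); row([.5479,-.0135,.266],41)
# jaw yaw fit
j=w[(abs(w[:,2]-134.5)<2)&(np.hypot(w[:,0]-548,w[:,1]+14)<140)]
print(len(j),cv2.minAreaRect(j[:,:2].astype(np.float32)))
```

```text
956 [231.97235518 234.23053393 235.31088231]
180 8.7; 186 8.4; 192 8.0; 198 7.7; 204 7.2; 210 6.6; 216 6.3; 222 6.0; 228 6.2; 234 6.4; 240 6.6; 246 6.8; 252 7.1; 258 7.4; 264 7.8; 270 7.9; 276 8.1; 282 8.3; 288 8.7; 
0 19.4; 5 19.3; 10 19.1; 15 18.7; 20 18.3; 25 17.9; 30 17.4; 35 17.0; 40 16.6; 45 17.3; 50 18.1; 55 18.7; 60 19.4; 65 19.8; 70 20.3; 75 20.7; 80 20.9; 85 21.0; 90 21.0; 95 20.8; 100 20.9; 105 20.8; 110 20.5; 115 20.4; 120 20.5; 125 20.5; 130 20.4; 135 20.4; 140 20.2; 145 20.1; 150 20.0; 155 19.8; 160 19.7; 165 19.6; 170 19.6; 175 19.5; [-63.5, 10.4, 20.3] [-0.01, 0.01, -0.25]
[-63.4, 10.4, 94.3] [-0.01, 0.01, -0.25]
2970 ((547.7603759765625, -13.166191101074219), (105.16325378417969, 134.8229522705078), 75.46196746826172)
```

>>> jog_arm([
  [[-32,5,0,0,0,-0.4,0.3],[-63.5,10.4,0,0,0,-0.4,0.3],[-63.5,10.4,20,0,0,-0.4,0.3],[-63.5,10.4,50,0,0,-0.4,0.3],[-63.5,10.4,80,0,0,-0.4,0.3],[-63.5,10.4,94,0,0,-0.4,0.3],[-63.5,10.4,94,0,0,-0.4,0.3],[-63.5,10.4,94,0,0,-0.4,-0.2]],
], newtons=30)

```text
time: 6.82
eef_pos: [0.5479, -0.0134, 0.2665]
eef_rot: [-0.0, 0.934, 0.358, -0.001]
ft_force: [-0.1, 1.0, 0.9]
grip_width: 0.045
```

>>> jog_arm([
  [[0,0,0,0,0,0,-1],[0,0,0,0,0,0,-1],[0,0,0,0,0,0,-1],[0,0,0,0,0,0,-1],[0,0,0,0,0,0,-1],[0,0,0,0,0,0,-1]],
])

```text
time: 7.32
eef_pos: [0.5499, -0.0129, 0.2683]
eef_rot: [0.0, 0.934, 0.357, 0.003]
ft_force: [1.9, 2.8, 7.7]
grip_width: 0.0159
```

Run:
```python
from h import *
p,r=tool();print(p,r.as_euler('xyz',degrees=True),robot.state()['torque'])
row([.5479,-.0135,.266],-14.6)
```

```text
[ 0.54993225 -0.01290785  0.26825069] [179.86681316  -0.25605725  41.89109842] [ 0.33083853 -0.2564165   0.07308609]
[-1.9, -0.9, 2.2] [-0.0, -0.05, 9.42]
```

>>> jog_arm([
  [[0.1,0.2,0,0,0,1.1,-1],[0.2,0.4,0,0,0,2.2,-1],[0.3,0.6,0,0,0,3.3,-1],[0.5,0.8,0,0,0,4.4,-1],[0.6,1.0,0,0,0,5.5,-1],[0.7,1.2,0,0,0,6.6,-1],[0.8,1.3,0,0,0,7.7,-1],[0.9,1.5,0,0,0,8.8,-1]],
])

```text
time: 7.98
eef_pos: [0.5501, -0.0144, 0.2682]
eef_rot: [-0.0, 0.995, -0.098, 0.001]
ft_force: [-2.5, 1.0, 10.6]
grip_width: 0.0159
```

>>> jog_arm([
  [[0,0,0,0,0,0.6,-1],[0,0,0,0,0,0.6,-1],[0,0,0,0,0,0.6,-1],[0,0,0,0,0,0.6,-1],[0,0,0,0,0,0.6,-1],[0,0,0,0,0,0.6,-1],[0,0,0,0,0,0.6,-1]],
])

```text
time: 8.57
eef_pos: [0.55, -0.0145, 0.2682]
eef_rot: [-0.0, 0.992, -0.127, 0.001]
ft_force: [-2.3, 1.3, 11.5]
grip_width: 0.0164
```

Run:
```python
from h import *
p,r=tool();print(p,r.as_euler('xyz',degrees=True),robot.state()['torque'])
row([.549,-.0135,.266],-14.6)
c=cap('wrist','w4.png')
```

```text
[ 0.5499989  -0.01450775  0.26820481] [-1.79961232e+02 -5.52441075e-02 -1.45815885e+01] [ 0.07911457  0.51321335 -0.00943453]
[-1.2, -0.7, 2.2] [-0.01, -0.01, 0.0]
```

View pics/w4.png

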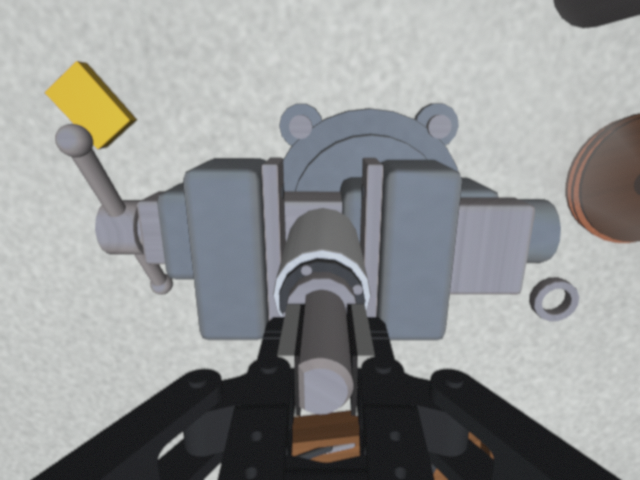

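Pads lie on the flat (left, tommy-bar side) and the jaw edges run vertical in the image, so the flat faces front. I'll release and lift.

>>> jog_arm([
  [[0,0,0,0,0,0,0.3],[0,0,0,0,0,0,0.3],[0,0,0,0,0,0,0.3],[0,0,0,0,0,0,0.3],[0,0,-30,0,0,0,0.3],[0,0,-70,0,0,0,0.3],[0,0,-110,0,0,0,0.3],[0,0,-110,0,0,0,0.3]],
])

```text
time: 9.28
eef_pos: [0.5533, -0.015, 0.3837]
eef_rot: [-0.001, 0.992, -0.127, 0.007]
ft_force: [1.1, -0.4, 0.2]
grip_width: 0.0558
```

Run:
```python
from h import *
p,r=tool();print(p)
w=cloud(cap('wrist','w5.png')).reshape(-1,3)*1000
q=w[(np.hypot(w[:,0]-548,w[:,1]+13.5)<25)&(w[:,2]>231)&(w[:,2]<245)]
qq=q[:,:2].astype(np.float32);print(len(q),cv2.minAreaRect(qq),cv2.minEnclosingCircle(qq),np.median(q[:,2]))
for t in range(140,190,4):
    n=np.array([np.cos(np.radians(t)),np.sin(np.radians(t))]);print(t,round(np.ptp(qq@n),1),end='; ')
j=w[(abs(w[:,2]-134.5)<2)&(np.hypot(w[:,0]-548,w[:,1]+14)<140)]
print(len(j),cv2.minAreaRect(j[:,:2].astype(np.float32)))
# collar from earlier view
W=np.load('w2.npz')['W'].reshape(-1,3)*1000
m=(np.hypot(W[:,0]-491,W[:,1]-285)<40)&(W[:,2]>17)&(W[:,2]<30)
q=W[m][:,:2].astype(np.float32);print(len(q),cv2.minEnclosingCircle(q),np.median(W[m][:,2]),q.mean(0))
row([.491,.285,.30],80)
print(robot.state()['joint_pos'])
```

```text
[ 0.55331442 -0.01502325  0.38372427]
814 ((549.5245971679688, -14.07418441772461), (20.325851440429688, 16.07599449157715), 74.30577850341797) ((547.9280395507812, -13.661211013793945), 10.276330947875977) 234.25089775901387
140 18.7; 144 18.5; 148 18.2; 152 17.8; 156 17.3; 160 16.8; 164 16.1; 168 16.6; 172 17.2; 176 17.7; 180 18.1; 184 18.5; 188 18.9; 3053 ((548.0496215820312, -13.600852966308594), (105.74939727783203, 135.3660430908203), 75.24207305908203)
854 ((493.75836181640625, 283.71331787109375), 16.879520416259766) 20.27591409167104 [493.8656  284.41235]
[-135.2, -274.6, 80.1] [0.05, -0.08, -15.76]
[-0.17580511  0.50229944  0.19186925  1.70434308 -0.11431136  0.93681261
 -0.19458247]
```

>>> jog_arm([
  [[-15,-30,0,0,0,-1.1,0.3],[-30,-65,0,0,0,-2.2,0.3],[-45,-100,10,0,0,-3.4,0.3],[-65,-135,30,0,0,-4.6,0.3],[-82,-170,50,0,0,-5.8,0.3],[-100,-205,80,0,0,-7,0.3],[-118,-240,110,0,0,-8.2,0.3],[-134,-275,130,0,0,-9.4,0.3]],
])

```text
time: 10.0
eef_pos: [0.4914, 0.2669, 0.2555]
eef_rot: [0.0, 0.934, 0.358, -0.002]
ft_force: [0.2, -0.3, 0.0]
grip_width: 0.0556
```

>>> jog_arm([
  [[0,0,10,0,0,-1.2,0.3],[0,0,20,0,0,-2.4,0.3],[0,0,40,0,0,-3.6,0.3],[0,0,53,0,0,-4.8,0.3],[0,0,53,0,0,-6,0.3],[0,0,53,0,0,-7,0.3],[0,0,53,0,0,-7.7,0.3],[0,0,53,0,0,-7.7,0.3]],
])

```text
time: 10.67
eef_pos: [0.4924, 0.2659, 0.2038]
eef_rot: [-0.001, 0.72, 0.694, -0.001]
ft_force: [0.5, -0.6, -1.2]
grip_width: 0.0555
```

Run:
```python
from h import *
p,r=tool();print(p,r.as_euler('xyz',degrees=True),robot.state()['joint_pos'])
c=cap('wrist','w6.png');W=cloud(c);np.savez('w6.npz',W=W,K=c['camera_matrix'],P=c['pose'])
for t in ['collar','set_screw']:
    for d in robot.find_in('wrist',t)[:2]:
        u,v=np.round(d['xy']).astype(int);print(t,d['xy'],round(d['confidence'],2),W[v,u])
w=W.reshape(-1,3)*1000
m=(np.hypot(w[:,0]-494,w[:,1]-284)<30)&(w[:,2]>18.5)&(w[:,2]<30)
q=w[m][:,:2].astype(np.float32);print(len(q),cv2.minEnclosingCircle(q),np.median(w[m][:,2]),q.mean(0))
k=np.linalg.inv(c['pose'])@np.r_[q.mean(0)/1000,.02,1]
K=c['camera_matrix'];u,v=int(K[0,2]+K[0,0]*k[0]/-k[2]),int(K[1,2]-K[1,1]*k[1]/-k[2]);print(u,v)
im=cv2.imread('pics/w6.png')[v-50:v+50,u-60:u+60];cv2.imwrite('pics/w6c.png',cv2.resize(im,None,fx=5,fy=5,interpolation=cv2.INTER_CUBIC))
```

```text
[0.49238372 0.26590532 0.20383669] [-1.79857272e+02  4.89529345e-02  8.79116322e+01] [-0.40484651  0.75570647 -0.29155012  1.8502243   0.36057886  0.59001695
  0.61033954]
collar [354.0, 226.1] 0.91 [0.48601917 0.28443857 0.01514652]
set_screw [355.3, 228.0] 0.68 [0.49005045 0.28561927 0.0064182 ]
set_screw [341.4, 409.4] 0.67 [0.60586444 0.27201283 0.04470602]
1118 ((493.49481201171875, 283.7995300292969), 16.880863189697266) 20.326805365747852 [493.2182 283.6773]
353 238
```

View pics/w6c.png

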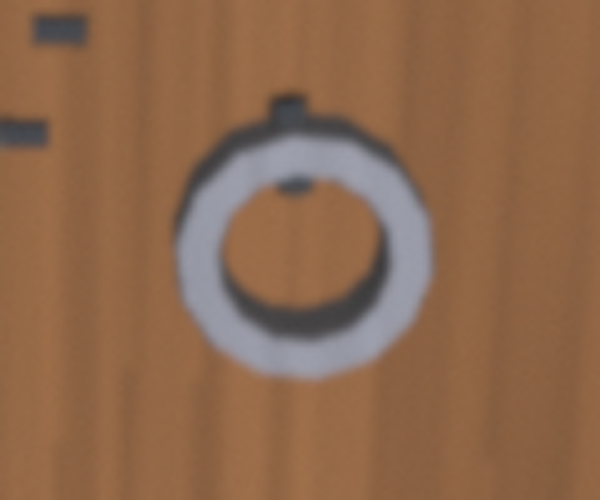

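The crop shows the ring with the screw's outer end at px ≈(351,207) and its inner tip at ≈(352,225), pointing almost exactly to -x.

Run:
```python
from h import *
d=np.load('w6.npz');K,P=d['K'],d['P']
def onz(u,v,z):
    r=P[:3,:3]@np.array([(u-K[0,2])/K[0,0],-(v-K[1,2])/K[1,1],-1]);o=P[:3,3];return (o+r*(z-o[2])/r[2])*1000
c=np.array([493.35,283.75])
a=onz(350.8,208.5,.016);b=onz(352,225.4,.016)
for x,y in((a,c),(b,c),(a,b)): v=x[:2]-y[:2];print(x,np.degrees(np.arctan2(v[1],v[0])),np.hypot(*v))
row([.4934,.2838,.12],90);row([.4934,.2838,.082],90)
```

```text
[474.01784717 282.50850992  16.        ] -176.32557226796047 19.371975397101853
[485.31222224 283.09637087  16.        ] -175.3509581079998 8.064310410976853
[474.01784717 282.50850992  16.        ] -177.02050052852582 11.309663510899341
[17.6, 0.1, 84.5] [-0.01, 0.0, -0.38]
[17.7, 0.1, 122.5] [-0.01, 0.0, -0.38]
```

>>> jog_arm([
  [[9,0,30,0,0,-0.5,0.3],[17.6,0,60,0,0,-1,0.3],[17.6,0,90,0,0,-1,0.3],[17.6,0,110,0,0,-1,0.3],[17.6,0,122,0,0,-1,0.3],[17.6,0,123.5,0,0,-1,0.3],[17.6,0,123.5,0,0,-1,0.0],[17.6,0,123.5,0,0,-1,-0.2]],
], newtons=30)

```text
time: 11.48
eef_pos: [0.4943, 0.2845, 0.0826]
eef_rot: [0.0, 0.683, 0.73, 0.001]
ft_force: [0.5, 0.0, -0.7]
grip_width: 0.0345
```

>>> jog_arm([
  [[0,0,0,0,0,0,-1],[0,0,0,0,0,0,-1],[0,0,0,0,0,0,-1],[0,0,0,0,0,0,-1],[0,0,0,0,0,0,-1]],
])

```text
time: 11.9
eef_pos: [0.4944, 0.2845, 0.0828]
eef_rot: [0.0, 0.683, 0.73, 0.001]
ft_force: [-1.0, -0.5, 7.0]
grip_width: 0.0318
```

Run:
```python
from h import *
p,r=tool();print(p,r.as_euler('xyz',degrees=True))
row([.4934,.2838,.13],94);row([.4934,.2838,.36],94)
row([.5479,-.0137,.36],75)
row([.5479,-.0137,.36],75,([.4934,.2838,.36],R.from_euler('z',94,degrees=True)*R.from_euler('x',180,degrees=True)))
```

```text
[0.4944466  0.28450163 0.08284724] [ 1.79875567e+02 -6.88306331e-02  9.37971006e+01]
[-0.6, -1.0, -47.2] [0.02, -0.01, -0.03]
[-0.3, -0.5, -277.2] [0.02, -0.01, -0.03]
[-300.8, 34.2, -277.4] [0.02, -0.01, 3.13]
[-300.6, 33.6, 0.0] [0.0, -0.0, 3.17]
```

>>> jog_arm([
  [[0,0,-15,0,0,0,-1],[0,0,-45,0,0,0,-1],[0,0,-80,0,0,0,-1],[0,0,-120,0,0,0,-1],[-20,2,-160,0,0,0,-1],[-50,5,-200,0,0,0.5,-1],[-85,9,-240,0,0,1,-1],[-120,13,-277,0,0,1.5,-1]],
], newtons=40)

```text
time: 12.57
eef_pos: [0.5103, 0.186, 0.3368]
eef_rot: [-0.0, 0.739, 0.674, 0.001]
ft_force: [1.8, 0.4, -0.3]
grip_width: 0.0314
```

Run:
```python
from h import *
p,r=tool();print(p,r.as_euler('xyz',degrees=True),robot.state()['grip_width'])
row([.5479,-.0137,.36],75)
```

```text
[0.5103333  0.18600299 0.33678972] [ 1.79959824e+02 -4.45749291e-02  8.47377775e+01] 0.031404830608209124
[-195.4, 55.7, -23.3] [0.01, -0.01, 1.62]
```

>>> jog_arm([
  [[-30,8,-10,0,0,0.4,-1],[-65,18,-20,0,0,0.8,-1],[-100,28,-20,0,0,1.2,-1],[-135,38,-20,0,0,1.6,-1],[-165,46,-20,0,0,1.6,-1],[-185,53,-20,0,0,1.6,-1],[-185,53,-20,0,0,1.6,-1],[-185,53,-20,0,0,1.6,-1]],
])

```text
time: 13.23
eef_pos: [0.5466, -0.0038, 0.3546]
eef_rot: [0.0, 0.793, 0.609, -0.0]
ft_force: [0.5, 1.2, -1.3]
grip_width: 0.0309
```

Run:
```python
from h import *
p,r=tool();print(p,r.as_euler('xyz',degrees=True),robot.state()['grip_width'])
row([.5479,-.0137,.345],75)
c=cap('wrist','w7.png');W=cloud(c);np.savez('w7.npz',W=W,K=c['camera_matrix'],P=c['pose'])
w=W.reshape(-1,3)*1000
L=r.inv().apply(w/1000-p)*1000  # tool frame mm
m=(np.hypot(L[:,0],L[:,1])<25)&(L[:,2]>57)&(L[:,2]<66)
q=L[m];print(len(q),np.percentile(q,[2,50,98],axis=0).round(1),cv2.minEnclosingCircle(q[:,:2].astype(np.float32)))
b=(abs(L[:,0])<12)&(abs(L[:,1])<25)&(L[:,2]>40)&(L[:,2]<90); print(np.histogram(L[b][:,2],np.arange(40,92,3)))
```

```text
[ 0.54659437 -0.00377801  0.35463065] [-1.79995342e+02  1.87887129e-02  7.50165362e+01] 0.030929741729016712
[-9.2, 3.8, 9.6] [-0.0, 0.0, 0.0]
4318 [[-20.  -16.8  57.9]
 [ -0.   -5.3  62.7]
 [ 20.1  13.8  65.7]] ((0.014740745536983013, -6.927258014678955), 23.934675216674805)
(array([   0,    0,    0,    0,    0,    0,    2, 2279,  657,  612,  434,
        304,   10,    0,    0,    0,    0]), array([40, 43, 46, 49, 52, 55, 58, 61, 64, 67, 70, 73, 76, 79, 82, 85, 88,
       91]))
```

View pics/w7.png

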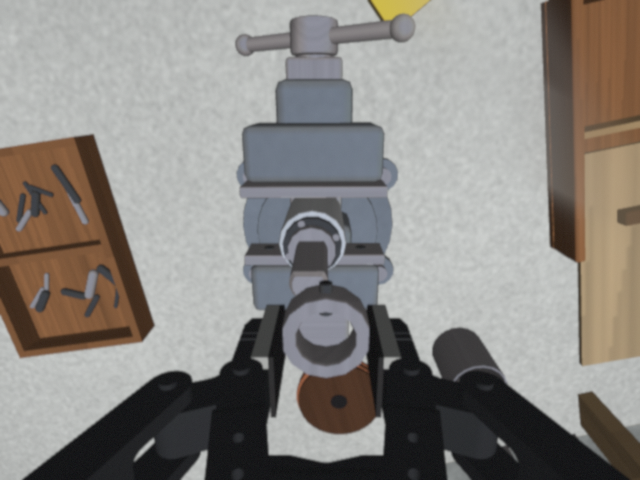

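The collar is held at px ≈(326,330) with its screw straight up in the image, toward the vise front; the shaft is just beyond. I'll measure the collar's offset in the hand.

Run:
```python
from h import *
p,r=tool()
W=np.load('w7.npz')['W'].reshape(-1,3)
L=r.inv().apply(W-p)*1000
m=(abs(L[:,0])<13)&(abs(L[:,1])<22)&(L[:,2]>60.5)&(L[:,2]<63.8)
q=L[m][:,:2]; print(len(q),np.median(L[m][:,2]))
from scipy.optimize import least_squares
# ring in plane: outer r 17, inner r 11
def cost(c):
    d=np.hypot(*(q-c).T); return np.maximum(d-17,0)+np.maximum(11-d,0)
for s in ([0,0],[0,2],[0,-2]): 
    f=least_squares(cost,s); print(f.x,f.cost)
print(np.percentile(q,[.5,99.5],axis=0), 'mean y',q.mean(0))
for x in range(-10,11,4):
    k=abs(q[:,0]-x)<1; yy=np.sort(q[k,1]); print(x,yy[[0,-1]].round(1), 'mid',(yy[0]+yy[-1])/2)
# spindle axis check
s=W*1000; k=(np.hypot(s[:,0]-548,s[:,1]+14)<25)&(s[:,2]>231.5)&(s[:,2]<245); print(k.sum(),cv2.minEnclosingCircle(s[k][:,:2].astype(np.float32)))
```

```text
2361 62.69519715684974
[-2.12131745 -0.45403823] 0.9992822860089163
[-2.1213174  -0.45403842] 0.9992822860096717
[-2.12131711 -0.45403841] 0.9992822860114474
[[-12.84996421 -16.53403242]
 [ 12.86902731  15.85719585]] mean y [ 0.73943207 -1.16453621]
-10 [-15.2  14.9] mid -0.15802302330577334
-6 [-16.6  15.8] mid -0.39854849807266746
-2 [-17.4  16.8] mid -0.30217689134217807
2 [-16.3  15.8] mid -0.21398432573615622
6 [-15.5  14.4] mid -0.5697494869755086
10 [-12.2  11.8] mid -0.16958196725459995
598 ((547.5927734375, -13.54793930053711), 9.9699125289917)
```

Run:
```python
from h import *
p,r=tool()
d=np.load('w7.npz');W=d['W'];print(d['K'].round(1).tolist())
L=r.inv().apply((W-p).reshape(-1,3)).reshape(480,640,3)*1000
# camera pose in the tool frame
P=d['P'];print((r.inv().apply(P[:3,3]-p)*1000).round(1)); print(np.round(r.inv().as_matrix()@P[:3,:3],3).tolist())
for v in (320,330,340,360,380):
    u=np.arange(255,400); l=L[v,u]; print(v,[(int(a),*map(lambda t:round(float(t),1),b)) for a,b in zip(u,l) if a%6==0 and b[2]<75])
```

```text
[[411.8, 0.0, 325.5], [0.0, 411.8, 241.2], [0.0, 0.0, 1.0]]
[ -1.7 -82.7 -68.4]
[[1.0, 0.003, 0.002], [0.003, -0.947, -0.321], [0.001, 0.321, -0.947]]
320 [(258, -26.8, -7.1, 64.9), (264, -23.5, -10.9, 58.2), (270, -21.4, -10.9, 58.1), (276, -19.2, -11.0, 58.0), (282, -17.7, -8.5, 62.3), (288, -15.6, -8.3, 62.7), (294, -13.4, -8.6, 62.2), (300, -11.3, -8.2, 62.8), (348, 6.0, -8.3, 62.5), (354, 8.1, -8.4, 62.4), (360, 10.4, -7.8, 63.4), (366, 12.7, -7.2, 64.5), (372, 14.0, -10.8, 58.1), (378, 16.2, -10.5, 58.7), (384, 18.2, -10.7, 58.4), (390, 21.5, -6.7, 65.3), (396, 23.8, -6.4, 65.8)]
330 [(258, -25.9, -6.6, 58.8), (264, -22.5, -10.8, 51.7), (270, -20.5, -11.0, 51.3), (276, -18.5, -10.8, 51.7), (282, -17.7, -5.0, 61.4), (288, -15.6, -4.8, 61.7), (294, -13.5, -4.2, 62.7), (354, 8.3, -3.3, 64.2), (360, 10.4, -4.3, 62.4), (366, 12.5, -4.4, 62.2), (372, 13.6, -9.6, 53.5), (378, 15.4, -10.7, 51.7), (384, 17.4, -10.7, 51.7), (390, 19.4, -10.5, 52.1), (396, 22.8, -6.1, 59.4)]
340 [(258, -23.6, -10.8, 45.6), (264, -21.5, -11.3, 44.8), (270, -19.8, -10.4, 46.2), (276, -17.7, -11.4, 44.8), (2
[... 433 characters left out ...]
76, -17.8, -4.9, 43.4), (282, -17.8, 5.2, 57.9), (294, -13.9, 8.4, 62.5), (300, -11.7, 8.8, 63.1), (306, -9.5, 8.9, 63.2), (312, -7.3, 10.2, 65.1), (318, -5.0, 10.4, 65.3), (324, -2.7, 11.2, 66.4), (330, -0.4, 11.1, 66.3), (336, 1.8, 9.8, 64.5), (342, 4.1, 9.8, 64.5), (348, 6.3, 9.0, 63.3), (354, 8.5, 8.7, 62.9), (360, 10.7, 8.9, 63.2), (372, 13.7, 0.5, 51.0), (378, 13.5, -10.0, 36.0), (384, 15.3, -10.0, 36.0), (390, 17.2, -9.4, 36.8), (396, 18.2, -12.2, 32.8)]
380 [(258, -20.3, -11.4, 25.0), (264, -19.7, -7.0, 30.8), (270, -18.9, -2.7, 36.4), (276, -17.7, 0.4, 40.4), (372, 13.6, 6.5, 48.3), (378, 13.8, -2.8, 36.1), (384, 15.3, -4.4, 34.1), (390, 15.3, -11.5, 24.7), (396, 16.9, -11.8, 24.4)]
```

Run:
```python
from h import *
for f,t,y in (('w3',(.59164,.03360,.35982),39.324),('w6',(.49238,.26591,.20384),87.912)):
    P=np.load(f+'.npz')['P']; r=R.from_euler('z',y,degrees=True)*R.from_euler('x',180,degrees=True)
    print(f,(r.inv().apply(P[:3,3]-t)*1000).round(2))
p,r=tool();print(p,r.as_euler('xyz',degrees=True))
c=cap('wrist');P=c['pose'];print('now',(r.inv().apply(P[:3,3]-p)*1000).round(2)); p,r=tool();print('after',(r.inv().apply(P[:3,3]-p)*1000).round(2))
W=cloud(c);L=r.inv().apply((W-p).reshape(-1,3)).reshape(480,640,3)*1000
print(L[365,276],L[365,372])
```

```text
w3 [ -0.52 -83.02 -68.5 ]
w6 [-4.000e-02 -8.312e+01 -6.867e+01]
[ 0.54648151 -0.00184836  0.35469525] [-1.79980347e+02 -4.60699927e-02  7.51971810e+01]
now [ -0.24 -83.28 -68.5 ]
after [ -1.01 -82.98 -68.44]
[-16.84100164  -4.24369589  42.13129794] [14.49194974  1.38770068 49.96612241]
```

>>> jog_arm([
  [[-4,2,0,0,0,0,-1],[-7.2,4.2,0,0,0,0,-1],[-7.2,4.2,10,0,0,0,-1],[-7.2,4.2,22,0,0,0,-1],[-7.2,4.2,30,0,0,0,-1],[-7.2,4.2,30,0,0,0,-1],[-7.2,4.2,30,0,0,0,-1]],
])

```text
time: 13.92
eef_pos: [0.5487, -0.01, 0.3239]
eef_rot: [-0.001, 0.792, 0.61, -0.001]
ft_force: [0.8, 0.4, -0.2]
grip_width: 0.0314
```

```bash
cat > m.py <<'E'
from h import *
import sys
p,r=tool();print(p,r.as_euler('xyz',degrees=True).round(2))
c=cap('wrist',sys.argv[1]);W=cloud(c);P=c['pose']
# level frame from the camera pose: tool-like axes, TCP from nominal camera offset
Rn=R.from_matrix(P[:3,:3])*R.from_euler('x',-(180-18.7),degrees=True)
a=np.degrees(np.arctan2(P[1,0],P[0,0]));t=R.from_euler('z',a,degrees=True)*R.from_euler('x',180,degrees=True)
tcp=P[:3,3]-t.apply([-.0003,-.083,-.0685]);print('yaw',a,'tcp from cam',tcp)
L=t.inv().apply((W-tcp).reshape(-1,3))*1000
m=(abs(L[:,0])<16)&(abs(L[:,1])<22)&(L[:,2]>60.5)&(L[:,2]<64.2);q=L[m]
from scipy.optimize import least_squares
f=lambda s:np.maximum(np.hypot(*(q[:,:2]-s).T)-17,0)+np.maximum(11-np.hypot(*(q[:,:2]-s).T),0)
cc=least_squares(f,[0,0]).x;print('collar in tool',cc,len(q),np.median(q[:,2]))
w=W.reshape(-1,3)*1000;cw=t.apply([*(cc/1000),.0627])+tcp
k=(np.hypot(w[:,0]-548,w[:,1]+14)<13)&(w[:,2]>231.5)&(w[:,2]<237.5)
if k.sum()>50: print('spindle top',k.sum(),cv2.minEnclosingCircle(w[k][:,:2].astype(np.float32)))
print('collar world',cw,'shift tool mm',t.inv().apply(np.array([.5480,-.0137,0])-[cw[0],cw[1],0])*1000)
E
python3 m.py w8.png
```

```text
[ 0.54870341 -0.00995784  0.32391009] [-1.7991e+02  2.0000e-02  7.5250e+01]
yaw 75.24724208741657 tcp from cam [ 0.54858066 -0.00983777  0.32403422]
collar in tool [-0.03796633 -1.10625401] 3211 62.79511669443533
spindle top 265 ((548.041015625, -13.57647705078125), 10.045963287353516)
collar world [ 0.54750121 -0.00959277  0.26133422] shift tool mm [-3.84480921e+00  1.52824715e+00  1.87156298e-16]
```

View pics/w8.png

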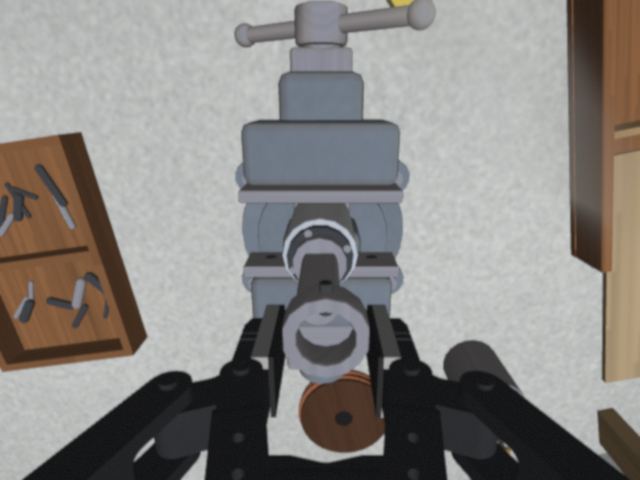

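The collar ring is at (326,333), with the shaft top visible through the bore and offset slightly left. I'll correct, staying above the shaft.

>>> jog_arm([
  [[-3.8,1.5,0,0,0,0,-1],[-3.8,1.5,6,0,0,0,-1],[-3.8,1.5,6,0,0,0,-1],[-3.8,1.5,6,0,0,0,-1]],
])

```text
time: 14.3
eef_pos: [0.5494, -0.0144, 0.3184]
eef_rot: [-0.0, 0.792, 0.61, -0.0]
ft_force: [0.2, 1.1, -1.1]
grip_width: 0.0314
```

```bash
python3 m.py w9.png
```

```text
[ 0.54935554 -0.01441179  0.31838176] [-1.7997e+02  1.0000e-02  7.5200e+01]
yaw 75.19971193220485 tcp from cam [ 0.54913399 -0.01428903  0.31841967]
collar in tool [-0.0644443  -0.93677925] 3241 62.72190646400283
spindle top 402 ((552.906005859375, -14.927748680114746), 8.114877700805664)
collar world [ 0.54821183 -0.01411203  0.25571967] shift tool mm [ 3.44251719e-01 -3.10059019e-01 -3.79712785e-17]
```

>>> jog_arm([
  [[0.3,-0.3,2,0,0,0,-1],[0.3,-0.3,5,0,0,0,-1],[0.3,-0.3,8,0,0,0,-1],[0.3,-0.3,11,0,0,0,-1],[0.3,-0.3,14,0,0,0,-1],[0.3,-0.3,17,0,0,0,-1],[0.3,-0.3,20,0,0,0,-1],[0.3,-0.3,20,0,0,0,-1]],
])

```text
time: 15.02
eef_pos: [0.5489, -0.0139, 0.2979]
eef_rot: [-0.0, 0.792, 0.61, -0.001]
ft_force: [0.3, 0.3, -1.2]
grip_width: 0.0312
```

```bash
python3 m.py w10.png
```

```text
[ 0.54894654 -0.01390344  0.29786761] [-1.7993e+02  2.0000e-02  7.5220e+01]
yaw 75.22073734045497 tcp from cam [ 0.5488073  -0.01378059  0.29796097]
collar in tool [-0.27490721 -5.99025779] 4426 62.96180758025902
spindle top 3064 ((548.001708984375, -14.002586364746094), 12.997275352478027)
collar world [ 0.54294509 -0.01251831  0.23526097] shift tool mm [1.46890862e-01 5.18911276e+00 6.35483033e-16]
```

No contact force, so the collar is on the shaft. Continuing.

>>> jog_arm([
  [[0,0,4,0,0,0,-1],[0,0,9,0,0,0,-1],[0,0,14,0,0,0,-1],[0,0,19,0,0,0,-1],[0,0,24,0,0,0,-1],[0,0,29,0,0,0,-1],[0,0,32,0,0,0,-1],[0,0,32,0,0,0,-1]],
])

```text
time: 15.73
eef_pos: [0.5489, -0.014, 0.2657]
eef_rot: [-0.0, 0.792, 0.61, -0.001]
ft_force: [-0.1, 0.8, -1.4]
grip_width: 0.0312
```

>>> jog_arm([
  [[0,0,1,0,0,0,-1],[0,0,2,0,0,0,-1],[0,0,3,0,0,0,-1],[0,0,4,0,0,0,-1],[0,0,4,0,0,0,-1]],
])

```text
time: 16.15
eef_pos: [0.5493, -0.0139, 0.2625]
eef_rot: [-0.0, 0.792, 0.61, 0.0]
ft_force: [-1.2, -0.3, -0.3]
grip_width: 0.0311
```

>>> jog_arm([
  [[0,0,1,0,0,0,-1],[0,0,2,0,0,0,-1],[0,0,3,0,0,0,-1],[0,0,3,0,0,0,-1],[0,0,3,0,0,0,-1]],
], newtons=60)

```text
time: 16.57
eef_pos: [0.5494, -0.0138, 0.261]
eef_rot: [0.0, 0.792, 0.61, 0.0]
ft_force: [-3.0, -0.8, 9.9]
grip_width: 0.0305
```

>>> jog_arm([
  [[0,-0.5,1,0,0,0,-1],[0,-0.5,2,0,0,0,-1],[0,-0.5,2,0,0,0,-1],[0,-0.5,2,0,0,0,-1],[0,-0.5,2,0,0,0,-1]],
])

```text
time: 16.98
eef_pos: [0.5492, -0.0138, 0.2608]
eef_rot: [0.001, 0.792, 0.61, 0.001]
ft_force: [-5.6, -0.3, 24.7]
grip_width: 0.0307
```

Run:
```python
from h import *
p,r=tool();s=robot.state();print(p,r.as_euler('xyz',degrees=True),s['ft_force'],s['torque'])
c=cap('wrist','w11.png');W=cloud(c).reshape(-1,3)*1000
d=np.hypot(W[:,0]-548,W[:,1]+13.7)
print('collar top z',np.median(W[(d>12)&(d<16)&(W[:,2]>190)&(W[:,2]<215)][:,2]))
q=W[(d<13)&(W[:,2]>231.5)&(W[:,2]<240)][:,:2].astype(np.float32);print(len(q),cv2.minAreaRect(q),cv2.minEnclosingCircle(q))
print([(x['xy'],x['confidence']) for x in robot.find_in('wrist','set_screw')[:2]])
c=cap('side');W=cloud(c).reshape(-1,3);m=(W[:,2]>.056)&(W[:,2]<.064)&(abs(W[:,0]-.645)<.03)&(abs(W[:,1]-.29)<.06);print('batten x',W[m].mean(0))
```

```text
[ 0.54924509 -0.0137948   0.26084202] [1.79816527e+02 8.80881387e-03 7.51958586e+01] [-5.61652352 -0.25966947 24.68088784] [-0.24320878  1.31917688  0.01103307]
collar top z 198.29208964447358
2832 ((548.5321655273438, -13.690837860107422), (19.640304565429688, 16.055086135864258), 76.54634094238281) ((547.9395751953125, -13.30458927154541), 10.35010051727295)
[([327.2, 314.5], 0.84)]
batten x [0.63776891 0.29214559 0.06102417]
```

View pics/w11.png

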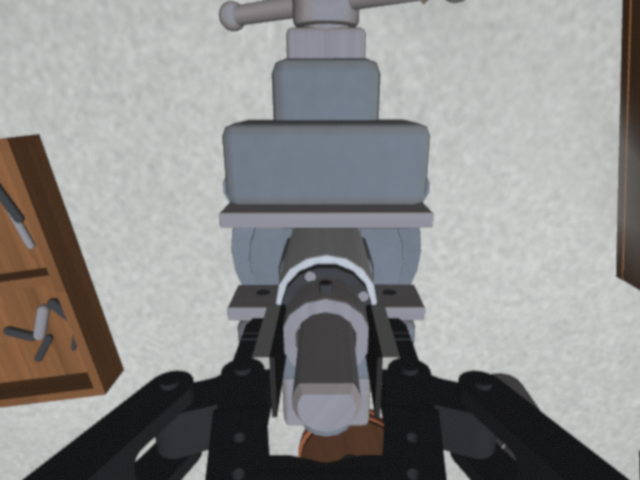

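The collar sits around the shaft at the shoulder, with its screw at (325,287) toward the tommy bar and over the flat.

```bash
python3 -c "
from workcell import robot
s=robot.state();print(s['ft_force'],s['grip_width']);print(robot.hand_in())"
```

```text
[-6.13480759 -0.8326437  24.65452999] 0.030741643164863896
the job is handed in; nothing more can be done
None
```

The job is finished and handed in at about 17 s of the 67 s. The lid is open, the flat faces the front of the vise, and the collar is on the shoulder, still gripped and pressed down. The hand-in gives no verdict, so what follows is my own last checks.

- **Lid:** the batten measured 125 mm along right after the slide. The last side-camera reading gave about 119 mm, but that view is rough. Both are over the 105 mm needed.
- **Spindle:** the flat measured within about 1–2 degrees of the vise's front, both after the turn and at the end.
- **Collar seat:** it slid down with no measurable resistance and met the shoulder at the expected height. The camera put its top at 198 mm where 200 mm was expected, which is within the calibration.
- **Screw:** the last picture shows it over the flat.
- **Grip and press:** the grip is set to 60 N and the downward press is about 25 N, with about 6 N of side force left.
- **Disagreement:** single arm position readings differed from the wrist camera by 1–2 mm. I lined up the collar by the camera instead.

I did not re-measure the other things on the bench. No move came near them, and nothing looked disturbed in the pictures.

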